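# Put the block plane away in the tool chest

### The job

Put the block plane away in the empty wide bay of the chest's open top drawer, flat on its sole, then push that drawer fully shut. Set the plane down rather than dropping it, do not slam the drawer, and leave the other things on the bench where they are.

Things in the scene. Friction and masses are not known exactly. Their poses are not given: they have to be found in the camera images.
- block_plane: Block plane: dark iron body, brass lever cap, knob and wheel; 150 mm long (x, front knob at +x), 50 wide (y), 48 high, 0.5-0.8 kg. Origin: centre of sole, z up. Starts sole down on the bench, left or right of the drawer, any yaw. Grip across the flat upright cheeks, 50 mm apart outside, 30 mm high from x=-50 to +34 mm, 18 mm beyond. Either end may face the drawer's front.
- wide_bay (a point): On the floor of the top drawer's empty wide bay, midway across it, at the front panel's inner face; moves with the drawer. Axes: x to the chest's back, y to the left seen from the robot, z up. Bay 246 mm long (x 0 to 246), 156 wide (y +-78). Floor 78 mm above the bench; wall at +y 46 mm high, divider at -y 40, front panel 62. Only x from 0 to the drawer's opening is open from above.
- top_drawer (a joint): Opening of the red-fronted top drawer, m: 0 fully shut, 0.23 at its stop; starts at 0.185 to 0.225. It closes along the chest's +x, needs about 2.5 N plus light damping, stays where left, hard stop when shut. The chest's top over it is 62 mm (underside) to 72 mm (upper side) above the drawer's floor, so the plane passes under it only when flat.
- drawer_pull (a point): Middle of the front face of the aluminium edge pull along the top of the top drawer's front; the place to push. Axes as wide_bay. The pull is 300 mm wide, 16 mm high (its top 8 mm above this point) and 14 mm proud of the red panel. The chest's top is 18 mm above this point and, drawer shut, begins 26 mm behind it. The closed lower drawer has the same pull, its top 72 mm below this point.
- screwdriver: Screwdriver, 170 mm long, lying loose in the narrow bay of the same drawer, to the -y side of the divider; not to be handled.
- sanding_block: Wood and cork sanding block, 110 x 62 x 36 mm, on the bench; bystander. Origin: centre of its underside.
- spanner: Steel open-ended spanner, 190 mm long, lying on the bench; bystander.
- oil_bottle: White bottle with yellow cap, 60 mm in diameter, 160 mm tall, standing on the bench; bystander. Origin: centre of its underside.
- chest_front (a point): Middle of the top front edge of the grey steel bench-top tool chest with two red drawers, fixed to the bench: 290 mm deep (+x from this point), 320 mm wide (y), 150 mm high. Axes as wide_bay; the drawers open to -x, roughly towards the robot.

How it is judged (in metres and radians):
On the way:
1. the plane lies on its sole on the floor of the wide bay, let go, with the drawer still open (x of block_plane in the frame of wide_bay between 0.02 and 0.226 m and y of block_plane in the frame of wide_bay between -0.058 and 0.058 m and z of block_plane in the frame of wide_bay between -0.006 and 0.008 m and angle between block_plane's own z axis and vertical below 0.12 rad and contact force between the fingers and block_plane below 0.3 N and value of joint top_drawer above 0.05 m), for 0.1 s.
At the end, for the whole second after the job is handed in: The top drawer is shut to within 8 mm, and the plane lies at rest in its wide bay, flat on its sole (within 7 degrees, sole within 8 mm of the bay's floor) (value of joint top_drawer below 0.008 m and x of block_plane in the frame of wide_bay between 0.02 and 0.226 m and y of block_plane in the frame of wide_bay between -0.058 and 0.058 m and z of block_plane in the frame of wide_bay between -0.006 and 0.008 m and angle between block_plane's own z axis and vertical below 0.12 rad and linear speed of block_plane below 0.02 m/s); the robot touches nothing.
It fails at once if the plane moves faster than 0.5 m/s while the fingers do not hold it (dropped, flung, or the drawer slammed with it) (contact force between the fingers and block_plane below 0.3 N and linear speed of block_plane above 0.5 m/s).
It fails at once if the sanding block, spanner or bottle is moved by more than 30 mm or the bottle is tipped (distance of any of sanding_block, spanner, oil_bottle from where it was at the start of the episode above 0.03 m or angle between oil_bottle's own z axis and vertical above 0.5 rad).
It also fails if it takes over 58 s, if anything falls off the work surface, if the arm or the gripper's body presses on something with over 40 N, if the wrist force passes 120 N, or if a joint passes its speed limit or range.

### The arm

A 7-joint arm with a two-finger parallel gripper is mounted at the origin on the work surface. World frame = base frame: x ahead of the robot, y to its left, z up, the work surface at z = 0. Lengths are in mm, angles in rad, forces in N, time in s.
With the tool pointing down it reaches from about 400 to 900 mm from the base axis. Payload 5.6 kg.
Tool frame: the origin (TCP) lies on the front face of the gripper's body, between the roots of the fingers; the fingertips stand 88 mm ahead of it and the grasp point (between the pads) lies 69 mm ahead of it; z points along the fingers, y is the line along which they close (so a half turn about z gives the same grasp; the last joint's range is limited). The gripper opens to 92 mm and grips with 3 to 60 N. Pads are 20 mm wide; open, the fingers measure 128 mm over their backs; the gripper's body (75 mm by 189 mm) begins 69 mm behind the grasp point.
Start: joints at [1.173, 0.468, -0.012, 1.603, 0.006, 1.071, -0.056], TCP at [225.773, -609.534, 302.692] pointing down, gripper open.
Joint ranges: [-2.53, 2.53], [-0.31, 2.02], [-1.57, 1.55], [0.28, 2.44], [-1.29, 4.43], [0.15, 1.84], [-2.92, 2.92]. Speed limits (rad/s): [2.57, 2.57, 3.14, 3.14, 3.14, 3.14, 3.14].

### API

Orientations are given as [roll, pitch, yaw] about the fixed x, y, z axes, in that order (R = Rz(yaw) Ry(pitch) Rx(roll)).
In Python, from rig import bot gives the robot as it stands.
- The arm moves only by the tool arm_command, never from a script. Its argument "increments" is a list that holds one entry, the list of rows, each a list of 7 numbers: the shift along the world's x, y, z in mm, then the turn, a rotation vector about the world's x, y, z in degrees, then the finger opening in mm, from 0 to 91.9. In form: [[[x, y, z, wx, wy, wz, gripper], ...]]. A call has 1 to 20 rows; each row is the pose to reach, as a shift and turn from the pose commanded when the call began; what a row does not reach only later rows make up. A row lasts 1/10 s, in which the tool goes at most 50 mm and 8.59 degrees, less where a joint would pass 70% of its speed; a pose out of reach is approached as far as the arm can. A call with a gripper value outside its range is refused whole. The fingers move at their own pace and stop on an object; the grip force is fixed at half the most. Time passes only in rows, so rows that repeat a pose let the fingers close. It gives the time, the measured TCP pose, the force, the opening and the grip force at its end, in the units of the state.
- bot.get_obs(): the state, without advancing time (a new reading comes with each control period).
- bot.read_camera(name): name is "scene" or "top" or "wrist"; returns a dict with "image" (384x512x3 uint8, red, green, blue), "mtx" (3x3 intrinsics, pixels), "R" (3x3) and "t" (3): a world point X has camera coordinates R X + t. Camera axes: x right, y down, z forward; pixel columns grow to the right and rows downward; lengths in mm; the calibration is good to about 2 mm. A picture is of the moment at which its call begins. There is no depth.
- bot.close_job(): hands the job in; it is judged then, once.
The state is a dict: "t": time; "q": joint angles; "qvel": joint speeds; "effort": joint torques, N m; "tcp_pos": TCP position; "orientation": TCP orientation; "contact_force": force on the tool from outside, world axes, zero at the start; "ft_torque": the same for the moment, N m; "width": finger opening in mm; "grip_force": force on a finger pad.
Only numpy, scipy, OpenCV 4.12 (cv2) and the standard library are available. Lean on these libraries where they do the work, as an engineer would, in place of code of your own. Each camera call takes 0.05 s, during which the arm holds its last target. There are 200 camera calls.

## Working session

There is one attempt and no reset: what is moved stays moved. The work goes in short steps, Python scripts to look and compute and a tool call to move; the robot and the scene stay as the last step left them, time stands still between calls to the robot, and variables do not carry over. Pictures are saved under pics/ and viewed, at most 10 in all, crops included, and the job is handed in when it is done.

Besides the shell and the picture viewer there is one more tool, called after "Emit:" by a JSON object that holds its "method" and its "body", one argument or row to a line. arm_command: Moves the arm, as the interface text tells. Its arguments: {"type":"object","properties":{"increments":{"type":"array"}},"required":["increments"]}

```bash
mkdir -p pics; cat > h.py <<'E'
import numpy as np, cv2
from rig import bot
def cap(n,f):
    c=bot.read_camera(n); cv2.imwrite('pics/'+f+'.png',c['image'][:,:,::-1]); np.savez('pics/'+f+'.npz',**{k:np.array(c[k]) for k in('image','mtx','R','t')}); return c
def load(f): return np.load('pics/'+f+'.npz')
def ray(c,p,z):
    R,t=c['R'],np.ravel(c['t']); o=-R.T@t; d=R.T@np.linalg.inv(c['mtx'])@np.array([p[0],p[1],1.]); return o+d*(z-o[2])/d[2]
def proj(c,X):
    x=c['mtx']@(c['R']@np.array(X,float)+np.ravel(c['t'])); return x[:2]/x[2]
E
python3 - <<'E'
from h import *
for n in('top','scene'):
    c=cap(n,n+'0'); print(n,(-c['R'].T@np.ravel(c['t'])).round(),c['mtx'][0,0])
a,b=[cv2.imread(f'pics/{n}0.png') for n in('top','scene')]
print(bot.get_obs())
E
```

```text
top [ 470.  -11. 1353.] 381.7746445521954
scene [961. 474. 845.] 380.369786433177
{'t': 0.1, 'q': array([ 1.17300975,  0.46829223, -0.01158172,  1.60351296,  0.00600242,
        1.07138278, -0.05629294]), 'qvel': array([-4.84815459e-04, -1.19697116e-03, -3.42045486e-04, -2.19282329e-03,
       -1.08020430e-03, -6.27046857e-04, -1.25324947e-05]), 'effort': array([ 7.88136822e-04, -5.21640337e+01, -1.23417997e-02, -2.44366068e+01,
       -5.67520817e-02,  1.40980180e-02,  5.70540965e-05]), 'tcp_pos': array([ 225.60825979, -609.19167246,  301.8411428 ]), 'orientation': array([-3.14003640e+00,  1.25093516e-04,  3.54711510e-01]), 'contact_force': array([ 0.10095415,  0.19628354, -0.45256743]), 'ft_torque': array([-0.00865264,  0.02377595,  0.03083017]), 'grip_force': 0.0, 'width': 91.65290568433271}
```

View pics/top0.png

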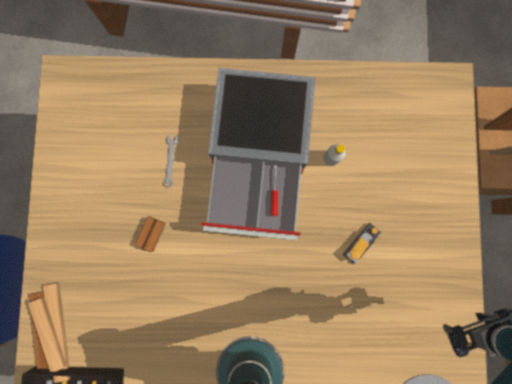

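View pics/scene0.png

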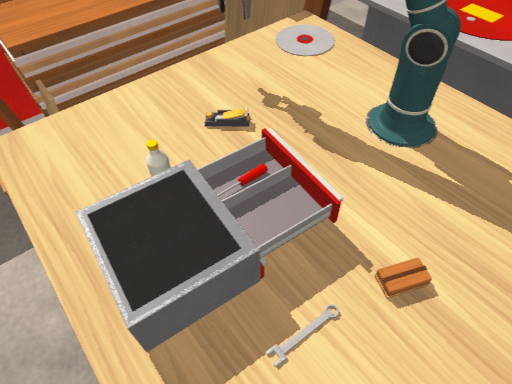

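Top view: the plane is at about (361,243) and the open drawer's front runs (204,228) to (299,236). The bottle is at (337,155), the spanner at (170,162) and the sanding block at (150,234). Next I'll magnify the plane and the drawer and measure both.

```bash
python3 - <<'E'
from h import *
c=load('top0'); im=c['image'].astype(int); r,g,b=im[...,0],im[...,1],im[...,2]
img=cv2.imread('pics/top0.png')
cr=np.hstack([cv2.resize(img[215:275,335:390],None,fx=7,fy=7,interpolation=cv2.INTER_CUBIC),cv2.resize(img[215:275,335:390][:, :0+55],None,fx=1,fy=1).repeat(7,0)[:, :0]])
cr2=cv2.resize(img[60:250,190:320],None,fx=2.2,fy=2.2,interpolation=cv2.INTER_CUBIC)
H=max(cr.shape[0],cr2.shape[0]); out=np.zeros((H,cr.shape[1]+cr2.shape[1],3),np.uint8); out[:cr.shape[0],:cr.shape[1]]=cr; out[:cr2.shape[0],cr.shape[1]:]=cr2
cv2.imwrite('pics/crop.png',out); print(out.shape)
m=((r>130)&(g<50)&(b<60)).astype(np.uint8); m[:215]=0; m[245:]=0
n,l,s,ct=cv2.connectedComponentsWithStats(m)
for i in range(1,n):
  if s[i,4]>15:
    ys,xs=np.nonzero(l==i); R=cv2.minAreaRect(np.c_[xs,ys].astype(np.float32)); print('red',R,s[i]); 
# aluminium pull
m=((r>170)&(abs(r-g)<15)&(abs(g-b)<20)).astype(np.uint8); m[:220]=0;m[245:]=0;m[:,:195]=0;m[:,310:]=0
ys,xs=np.nonzero(m); R=cv2.minAreaRect(np.c_[xs,ys].astype(np.float32)); print('alu',len(xs),R)
for p in cv2.boxPoints(R): print(p,ray(c,p,140).round())
# plane
sub=np.zeros_like(m); sub[215:270,335:390]=1
brass=(r>170)&(g>110)&(b<90)&(r-b>110)
gray=(abs(r-b)<25)&(r<150)
m=((gray|brass)&(sub>0)).astype(np.uint8)
for nm,mm in(('all',m),('brass',(brass&(sub>0)).astype(np.uint8)),('gray',(gray&(sub>0)).astype(np.uint8))):
  ys,xs=np.nonzero(mm); R=cv2.minAreaRect(np.c_[xs,ys].astype(np.float32)); print(nm,len(xs),R)
  print(np.array([ray(c,p,20)[:2] for p in list(cv2.boxPoints(R))+[R[0]]]).round().tolist())
E
```

```text
(420, 671, 3)
alu 286 ((249.98081970214844, 232.68218994140625), (92.64603424072266, 3.5592830181121826), 6.009006023406982)
[203.72603 229.60274] [473. 155. 140.]
[204.09862 226.063  ] [484. 154. 140.]
[296.2356  235.76164] [ 460. -137.  140.]
[295.86304 239.30138] [ 449. -136.  140.]
all 431 ((361.32354736328125, 243.20590209960938), (14.859737396240234, 40.674461364746094), 40.60129928588867)
[[400.0, -309.0], [508.0, -402.0], [476.0, -440.0], [368.0, -348.0], [438.0, -375.0]]
brass 217 ((363.3351745605469, 242.2891845703125), (10.293004989624023, 36.393123626708984), 36.02737045288086)
[[400.0, -330.0], [503.0, -405.0], [482.0, -433.0], [380.0, -358.0], [441.0, -382.0]]
gray 214 ((361.1000061035156, 243.19998168945312), (14.865140914916992, 40.52619552612305), 41.633541107177734)
[[402.0, -308.0], [508.0, -402.0], [474.0, -440.0], [369.0, -346.0], [438.0, -374.0]]
```

View pics/crop.png

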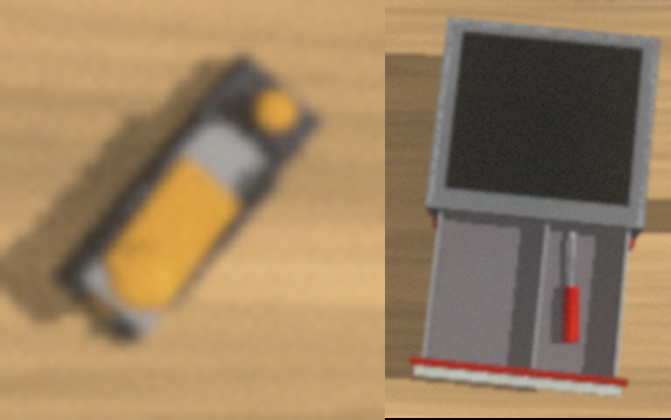

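The crop shows the plane's knob end at upper right, so the plane's axis is at about -41° world yaw. The wide bay is the left compartment. Next I'll compute the bay and opening numbers and move above the plane.

```bash
python3 - <<'E'
from h import *
c=load('top0')
P=lambda x,y:((x-385)/2.2+190,y/2.2+60)
for n,p,z in(('chestFL',P(428,207),150),('chestFR',P(643,229),150),('chestBL',P(449,18),150),('chestBR',P(659,40),150),('wall front',P(430,357),124),('wall back',P(442,215),124),('div front',P(534,367),118),('div back',P(546,224),118),('pullL',P(412,374),140),('pullR',P(621,395),140)):
  print(n,ray(c,p,z).round())
E
```

```text
chestFL [714. 144. 150.]
chestFR [ 688. -169.  150.]
chestBL [1002.  122.  150.]
chestBR [ 974. -192.  150.]
wall front [497. 137. 124.]
wall back [708. 126. 124.]
div front [486. -15. 118.]
div back [698. -29. 118.]
pullL [472. 160. 140.]
pullR [ 448. -141.  140.]
```

Emit:
{"method": "arm_command", "body": {
  "increments": [
    [[21,23,-2,0,0,-6,91],[42,47,-4,0,0,-12,91],[64,70,-6,0,0,-18,91],[85,94,-8,0,0,-24,91],[106,117,-10,0,0,-30.5,91],[127,140,-12,0,0,-37,91],[148,164,-14,0,0,-43,91],[170,187,-16,0,0,-49,91],[191,211,-18,0,0,-55,91],[212,234,-20,0,0,-61,91],[212,234,-30,0,0,-61,91],[212,234,-30,0,0,-61,91],[212,234,-30,0,0,-61,91]]
  ]
}}

```text
t: 1.4
tcp_pos: [436.7, -376.5, 272.3]
orientation: [3.141, 0.001, -0.711]
contact_force: [-0.6, 0.3, -0.2]
width: 91.1
grip_force: 0.0
```

Chest yaw is about -4.5° and the opening about 216 mm. The wide_bay origin is near (490, 61) and the measured bay width of ~153 mm agrees with the given 156. Now a wrist view of the plane.

```bash
python3 - <<'E'
from h import *
c=cap('wrist','w1'); print(bot.get_obs()['tcp_pos'],(-c['R'].T@np.ravel(c['t'])).round())
g=proj(c,[436.7,-376.5,0]); print(g)
E
```

```text
[ 436.63934174 -376.79714508  272.60635699] [ 501. -432.  354.]
[259.72577793 174.5675942 ]
```

View pics/w1.png

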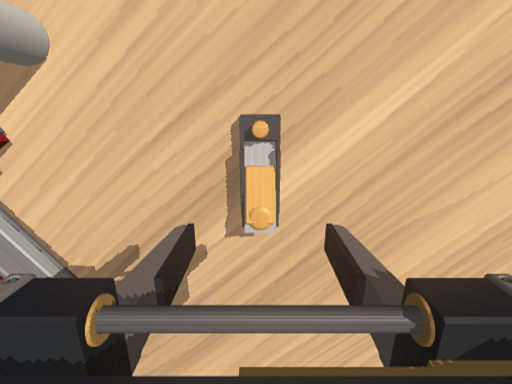

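The plane is upright in the wrist view. The knob is at (260,129), the front edge at row 114, the rear near row 233, and the columns run 239–281. Next I'll cast these to world.

```bash
python3 - <<'E'
from h import *
c=load('w1')
for n,p,z in(('FL',(239,115),18),('FR',(281,115),18),('RL',(243,232),18),('RR',(278,232),18),('RL0',(243,232),0),('ML30',(242,165),30),('MR30',(280,165),30),('ML30b',(243,215),30),('MR30b',(279,215),30),('knob',(260.5,129),45)):
  X=ray(c,p,z); a=np.radians(-40.7); d=X[:2]-[437,-376.5]; print(n,X.round(),'along',(d@[np.cos(a),np.sin(a)]).round(1),'across',(d@[-np.sin(a),np.cos(a)]).round(1))
E
```

```text
FL [ 512. -408.   18.] along 77.6 across 24.8
FR [ 479. -447.   18.] along 77.6 across -25.8
RL [ 394. -309.   18.] along -76.9 across 22.8
RR [ 362. -346.   18.] along -76.9 across -25.3
RL0 [ 388. -302.    0.] along -85.6 across 24.0
ML30 [ 465. -373.   30.] along 19.0 across 21.6
MR30 [ 435. -408.   30.] along 19.0 across -25.0
ML30b [ 415. -330.   30.] along -46.9 across 21.6
MR30b [ 385. -365.   30.] along -46.9 across -25.2
knob [ 484. -418.   45.] along 63.0 across -1.0
```

The plane measures 154 mm long and 50 wide, centred under the tool to about 1 mm and aligned with it. Descending and gripping.

Emit:
{"method": "arm_command", "body": {
  "increments": [
    [[0,0,-20,0,0,0,91],[0,0,-45,0,0,0,91],[0,0,-70,0,0,0,91],[0,0,-95,0,0,0,91],[0,0,-120,0,0,0,91],[0,0,-140,0,0,0,91],[0,0,-158,0,0,0,91],[0,0,-170,0,0,0,91],[0,0,-178,0,0,0,91],[0,0,-178,0,0,0,70],[0,0,-178,0,0,0,45],[0,0,-178,0,0,0,30],[0,0,-178,0,0,0,30],[0,0,-178,0,0,0,30],[0,0,-178,0,0,0,30],[0,0,-178,0,0,0,30],[0,0,-178,0,0,0,30],[0,0,-178,0,0,0,30]]
  ]
}}

```text
t: 3.25
tcp_pos: [437.5, -376.4, 95.2]
orientation: [3.141, -0.001, -0.71]
contact_force: [-3.0, -2.0, 5.6]
width: 49.9
grip_force: 30.0
```

Emit:
{"method": "arm_command", "body": {
  "increments": [
    [[0,0,8,0,0,0,30],[0,0,22,0,0,0,30],[0,0,42,0,0,0,30],[0,0,64,0,0,0,30],[0,0,86,0,0,0,30],[0,0,108,0,0,0,30],[0,0,130,0,0,0,30],[0,0,150,0,0,0,30],[0,0,165,0,0,0,30],[0,0,175,0,0,0,30],[0,0,180,0,0,0,30],[0,0,180,0,0,0,30]]
  ]
}}

```text
t: 4.45
tcp_pos: [437.8, -375.3, 275.0]
orientation: [-3.141, -0.0, -0.71]
contact_force: [-1.1, 0.5, -7.0]
width: 49.6
grip_force: 30.0
```

Emit:
{"method": "arm_command", "body": {
  "increments": [
    [[6,15,0,0,0,1,30],[16,42,0,0,0,3,30],[27,72,0,0,0,6,30],[38,102,0,0,0,9,30],[49,132,0,0,0,12,30],[60,162,0,0,0,15,30],[72,192,0,0,0,18,30],[83,222,0,0,0,21,30],[94,252,0,0,0,24,30],[105,282,0,0,0,26,30],[116,312,0,0,0,28,30],[127,342,0,0,0,30,30],[138,370,0,0,0,32,30],[147,395,0,0,0,34,30],[154,413,0,0,0,35,30],[159,425,0,0,0,36,30],[161,430,0,0,0,36,30],[161,430,0,0,0,36,30],[161,430,0,0,0,36,30]]
  ]
}}

```text
t: 6.35
tcp_pos: [598.5, 53.0, 274.5]
orientation: [3.14, 0.001, -0.084]
contact_force: [-0.2, -1.1, -6.6]
width: 49.7
grip_force: 30.0
```

```bash
python3 - <<'E'
from h import *
cap('wrist','w2'); cap('scene','s2')
a=cv2.imread('pics/w2.png');b=cv2.imread('pics/s2.png')
cv2.imwrite('pics/v2.png',np.hstack([a[:, 60:460],b[60:,60:440][:324].copy() if 0 else cv2.resize(b[60:300,100:400],(400,384))]))
o=bot.get_obs(); print(o['tcp_pos'],o['orientation'],o['width'])
E
```

```text
[598.60064394  52.88542453 274.67100674] [ 3.14067271e+00  2.54496187e-04 -8.38524740e-02] 49.770256026461986
```

View pics/v2.png

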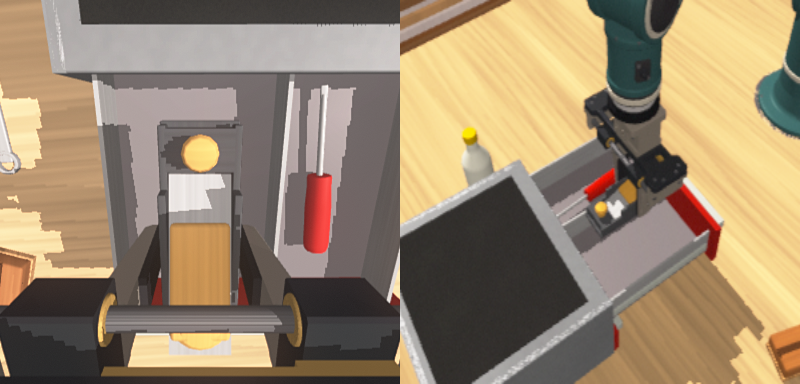

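The plane is level and aligned above the bay, with the left wall at about column 107 and the divider at about 287 (crop, row 120). The chest edge is at row 73. Next I'll check clearances.

```bash
python3 - <<'E'
from h import *
c=load('w2')
a=-.0785
for n,p,z in(('wallL',(167,120),124),('div',(346,120),118),('wallL2',(173,200),124),('div2',(340,200),118),('chest',(260,73),150),('chest136',(260,73),140)):
  X=ray(c,p,z); d=X[:2]-[598.6,53]; print(n,X.round(),'along',(d@[np.cos(a),np.sin(a)]).round(1),'across',(d@[-np.sin(a),np.cos(a)]).round(1))
E
```

```text
wallL [681. 124. 124.] along 76.7 across 77.1
div [668. -27. 118.] along 75.7 across -74.3
wallL2 [611. 132. 124.] along 6.1 across 79.3
div2 [596. -22. 118.] along 3.3 across -75.3
chest [708.  44. 150.] along 109.3 across -0.6
chest136 [709.  44. 140.] along 110.5 across -0.6
```

Centred within 2 mm with 32 mm clear fore and aft. Lowering.

Emit:
{"method": "arm_command", "body": {
  "increments": [
    [[0,0,-8,0,0,0,30],[0,0,-20,0,0,0,30],[0,0,-32,0,0,0,30],[0,0,-44,0,0,0,30],[0,0,-56,0,0,0,30],[0,0,-68,0,0,0,30],[0,0,-78,0,0,0,30],[0,0,-86,0,0,0,30],[0,0,-92,0,0,0,30],[0,0,-96,0,0,0,30],[0,0,-98,0,0,0,30],[0,0,-99,0,0,0,30],[0,0,-100,0,0,0,30],[0,0,-100,0,0,0,30]]
  ]
}}

```text
t: 7.85
tcp_pos: [598.9, 54.5, 174.9]
orientation: [-3.142, -0.0, -0.082]
contact_force: [0.4, -0.1, -5.8]
width: 49.6
grip_force: 30.0
```

Emit:
{"method": "arm_command", "body": {
  "increments": [
    [[0,0,-0.5,0,0,0,30],[0,0,-1,0,0,0,30],[0,0,-1.5,0,0,0,30],[0,0,-2,0,0,0,30],[0,0,-2,0,0,0,30]]
  ]
}}

```text
t: 8.35
tcp_pos: [598.8, 54.5, 173.3]
orientation: [3.141, -0.0, -0.082]
contact_force: [-1.9, -0.8, -1.2]
width: 50.1
grip_force: 30.0
```

The floor now carries most of the weight. Releasing to 66 mm and holding before lifting.

Emit:
{"method": "arm_command", "body": {
  "increments": [
    [[0,0,-0.5,0,0,0,30],[0,0,-0.5,0,0,0,51],[0,0,-0.5,0,0,0,54],[0,0,-0.5,0,0,0,60],[0,0,-0.5,0,0,0,70],[0,0,-0.5,0,0,0,70],[0,0,-0.5,0,0,0,70],[0,0,-0.5,0,0,0,70]]
  ]
}}

```text
t: 9.15
tcp_pos: [598.8, 54.5, 172.2]
orientation: [3.142, 0.0, -0.082]
contact_force: [-0.2, 0.6, -0.4]
width: 69.8
grip_force: 0.0
```

Emit:
{"method": "arm_command", "body": {
  "increments": [
    [[0,0,8,0,0,0,70],[0,0,20,0,0,0,70],[0,0,35,0,0,0,70],[0,0,55,0,0,0,70],[0,0,75,0,0,0,70],[0,0,90,0,0,0,70],[0,0,95,0,0,0,70],[0,0,95,0,0,0,70]]
  ]
}}

```text
t: 9.95
tcp_pos: [599.1, 54.5, 268.4]
orientation: [-3.141, -0.002, -0.082]
contact_force: [-0.3, -0.3, -0.6]
width: 70.0
grip_force: 0.0
```

```bash
python3 - <<'E'
from h import *
cap('wrist','w3')
E
```

```text
(no output)
```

View pics/w3.png

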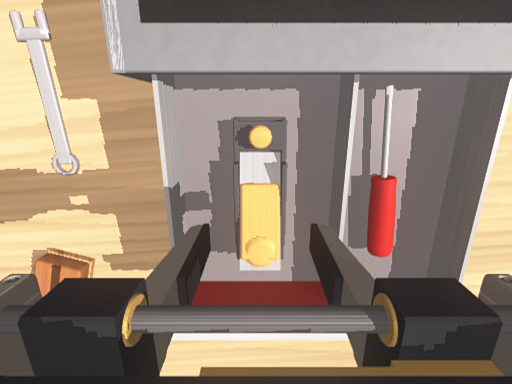

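The plane sits flat in the middle of the bay (columns 234–286, rows 118–268), released. Moving in front of the pull with the fingers closed.

Emit:
{"method": "arm_command", "body": {
  "increments": [
    [[-10,-2,0,0,0,0,60],[-30,-7,2,0,0,0,40],[-55,-12,2,0,0,0,20],[-80,-18,2,0,0,0,0],[-105,-23,2,0,0,0,0],[-130,-29,2,0,0,0,0],[-155,-34,2,0,0,0,0],[-175,-39,2,0,0,0,0],[-186,-41,0,0,0,0,0],[-189,-41,-10,0,0,0,0],[-189,-41,-25,0,0,0,0],[-189,-41,-40,0,0,0,0],[-189,-41,-54,0,0,0,0],[-189,-41,-61,0,0,0,0],[-189,-41,-61,0,0,0,0],[-189,-41,-61,0,0,0,0]]
  ]
}}

```text
t: 11.6
tcp_pos: [410.1, 13.6, 206.1]
orientation: [-3.141, 0.0, -0.081]
contact_force: [0.7, -1.4, 0.7]
width: 0.5
grip_force: 0.0
```

Emit:
{"method": "arm_command", "body": {
  "increments": [
    [[4,-0.3,0,0,0,0,0],[8,-0.6,0,0,0,0,0],[12,-1,0,0,0,0,0],[16,-1.3,0,0,0,0,0],[20,-1.6,0,0,0,0,0],[24,-1.9,0,0,0,0,0],[28,-2.2,0,0,0,0,0],[32,-2.5,0,0,0,0,0],[36,-2.8,0,0,0,0,0],[40,-3.1,0,0,0,0,0],[44,-3.5,0,0,0,0,0],[48,-3.8,0,0,0,0,0],[52,-4.1,0,0,0,0,0],[56,-4.4,0,0,0,0,0],[60,-4.7,0,0,0,0,0]]
  ]
}}

```text
t: 13.1
tcp_pos: [469.8, 8.7, 206.0]
orientation: [3.141, 0.001, -0.082]
contact_force: [-3.2, 0.6, -0.6]
width: 0.0
grip_force: 1.4
```

Contact with the pull reads 3.2 N, as expected. Continuing the push at 80 mm/s, then slower.

Emit:
{"method": "arm_command", "body": {
  "increments": [
    [[4,-0.3,0,0,0,0,0],[9,-0.7,0,0,0,0,0],[15,-1.2,0,0,0,0,0],[22,-1.7,0,0,0,0,0],[30,-2.4,0,0,0,0,0],[38,-3,0,0,0,0,0],[46,-3.6,0,0,0,0,0],[54,-4.2,0,0,0,0,0],[62,-4.9,0,0,0,0,0],[70,-5.5,0,0,0,0,0],[78,-6.1,0,0,0,0,0],[86,-6.8,0,0,0,0,0],[94,-7.4,0,0,0,0,0],[102,-8,0,0,0,0,0],[110,-8.6,0,0,0,0,0],[118,-9.3,0,0,0,0,0],[125,-9.8,0,0,0,0,0],[131,-10.3,0,0,0,0,0],[136,-10.7,0,0,0,0,0],[140,-11,0,0,0,0,0]]
  ]
}}

```text
t: 15.1
tcp_pos: [610.4, -2.2, 206.4]
orientation: [-3.142, -0.0, -0.082]
contact_force: [-2.6, -1.5, 0.9]
width: 0.9
grip_force: 1.4
```

Emit:
{"method": "arm_command", "body": {
  "increments": [
    [[4,-0.3,0,0,0,0,0],[8,-0.6,0,0,0,0,0],[12,-1,0,0,0,0,0],[15,-1.2,0,0,0,0,0],[18,-1.4,0,0,0,0,0],[21,-1.7,0,0,0,0,0],[24,-1.9,0,0,0,0,0],[27,-2.2,0,0,0,0,0],[30,-2.4,0,0,0,0,0],[32,-2.6,0,0,0,0,0],[34,-2.7,0,0,0,0,0],[36,-2.8,0,0,0,0,0],[38,-3,0,0,0,0,0],[40,-3.1,0,0,0,0,0],[42,-3.2,0,0,0,0,0],[44,-3.3,0,0,0,0,0]]
  ]
}}

```text
t: 16.7
tcp_pos: [654.0, -5.6, 206.2]
orientation: [3.141, -0.0, -0.082]
contact_force: [-2.9, -2.2, 1.4]
width: 0.5
grip_force: 1.3
```

Emit:
{"method": "arm_command", "body": {
  "increments": [
    [[1,-0.1,0,0,0,0,0],[2,-0.2,0,0,0,0,0],[3,-0.3,0,0,0,0,0],[4,-0.4,0,0,0,0,0],[5,-0.4,0,0,0,0,0],[6,-0.5,0,0,0,0,0],[7,-0.6,0,0,0,0,0]]
  ]
}}

```text
t: 17.4
tcp_pos: [660.8, -6.1, 206.1]
orientation: [3.142, 0.0, -0.082]
contact_force: [-2.2, -0.7, 0.7]
width: 0.2
grip_force: 1.3
```

Emit:
{"method": "arm_command", "body": {
  "increments": [
    [[1,-0.1,0,0,0,0,0],[2,-0.2,0,0,0,0,0],[3,-0.3,0,0,0,0,0],[4,-0.4,0,0,0,0,0]]
  ]
}}

```text
t: 17.8
tcp_pos: [664.8, -6.5, 206.2]
orientation: [-3.142, 0.0, -0.082]
contact_force: [-2.3, -0.7, 1.1]
width: 0.4
grip_force: 1.3
```

Emit:
{"method": "arm_command", "body": {
  "increments": [
    [[1,-0.1,0,0,0,0,0],[2,-0.2,0,0,0,0,0],[3,-0.3,0,0,0,0,0]]
  ]
}}

```text
t: 18.1
tcp_pos: [667.7, -6.7, 206.2]
orientation: [-3.142, 0.001, -0.082]
contact_force: [-5.9, 0.5, 3.5]
width: 0.2
grip_force: 2.7
```

Emit:
{"method": "arm_command", "body": {
  "increments": [
    [[0.5,0,0,0,0,0,0],[1,-0.1,0,0,0,0,0],[1,-0.1,0,0,0,0,0]]
  ]
}}

```text
t: 18.4
tcp_pos: [667.9, -6.7, 206.2]
orientation: [3.141, 0.003, -0.081]
contact_force: [-6.9, -0.6, 4.3]
width: 0.4
grip_force: 3.2
```

The force rose to 7 N with almost no further motion, so this is the stop. Backing off and checking.

Emit:
{"method": "arm_command", "body": {
  "increments": [
    [[-3,0,0,0,0,0,0],[-10,1,0,0,0,0,0],[-25,2,0,0,0,0,0],[-45,3,5,0,0,0,0],[-70,5,20,0,0,0,0],[-100,8,40,0,0,0,0],[-130,10,60,0,0,0,0],[-150,11,75,0,0,0,0],[-155,12,80,0,0,0,0],[-155,12,80,0,0,0,0],[-155,12,80,0,0,0,0]]
  ]
}}

```text
t: 19.5
tcp_pos: [514.5, 5.0, 285.9]
orientation: [-3.141, -0.001, -0.082]
contact_force: [0.8, -0.9, -0.4]
width: 0.4
grip_force: 0.0
```

```bash
python3 - <<'E'
from h import *
cap('wrist','w4'); cap('top','t4')
a=cv2.imread('pics/w4.png');b=cv2.imread('pics/t4.png')
cv2.imwrite('pics/v4.png',np.hstack([cv2.resize(a,(400,300)),cv2.resize(b[60:260,120:387],(400,300))]))
E
```

```text
(no output)
```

View pics/v4.png

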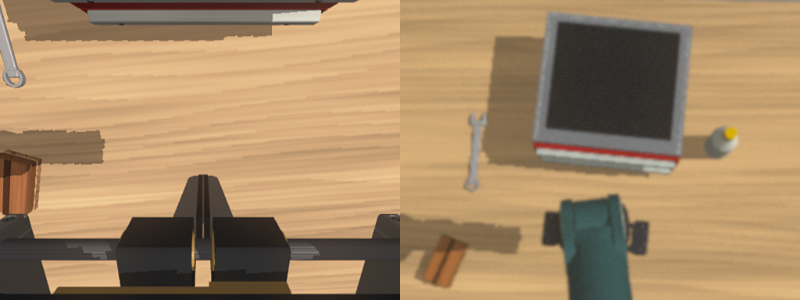

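The drawer appears shut. The wrist view has the pull's lower edge at about (200,23), and the other items haven't moved. One number check against chest front minus 26 mm (about 675), then I'll hand in.

```bash
python3 - <<'E'
from h import *
c=load('w4'); im=c['image'].astype(int)
print(im[0:45,256].sum(1).tolist())
for r in (12,16,30,32): print(r,ray(c,(256,r),140).round(),ray(c,(256,r),124).round())
E
```

```text
[226, 227, 221, 173, 121, 118, 123, 128, 124, 121, 139, 150, 218, 323, 365, 366, 356, 363, 355, 362, 367, 371, 369, 359, 356, 360, 344, 301, 254, 229, 227, 255, 303, 338, 331, 330, 328, 321, 323, 323, 320, 316, 317, 322, 331]
12 [668.  -4. 140.] [672.  -5. 124.]
16 [665.  -4. 140.] [670.  -4. 124.]
30 [656.  -3. 140.] [660.  -4. 124.]
32 [655.  -3. 140.] [659.  -3. 124.]
```

```bash
python3 - <<'E'
from h import *
c=load('w4'); print('as lower pull',ray(c,(256,28),44).round(),ray(c,(256,13),60).round(),'upper bottom',ray(c,(256,3),124).round())
c=load('t4'); im=c['image'].astype(int)
for col in (230,255,275):
  print(col,[(r,im[r,col].tolist()) for r in range(150,176)][::1])
print(ray(c,(255,160),140).round(1),ray(c,(255,170),140).round(1))
E
```

```text
as lower pull [682.  -4.  44.] [691.  -5.  60.] upper bottom [678.  -5. 124.]
230 [(150, [123, 122, 121]), (151, [123, 123, 123]), (152, [122, 122, 121]), (153, [120, 122, 120]), (154, [119, 120, 119]), (155, [119, 113, 112]), (156, [124, 91, 87]), (157, [148, 59, 56]), (158, [163, 45, 36]), (159, [170, 74, 69]), (160, [166, 127, 118]), (161, [176, 171, 159]), (162, [188, 190, 179]), (163, [179, 183, 172]), (164, [150, 151, 144]), (165, [124, 124, 115]), (166, [120, 123, 116]), (167, [123, 123, 115]), (168, [116, 112, 102]), (169, [115, 103, 82]), (170, [126, 105, 77]), (171, [127, 105, 74]), (172, [128, 105, 73]), (173, [140, 114, 81]), (174, [174, 142, 101]), (175, [198, 161, 113])]
255 [(150, [112, 112, 110]), (151, [118, 121, 119]), (152, [120, 121, 121]), (153, [120, 122, 119]), (154, [118, 122, 120]), (155, [122, 123, 121]), (156, [118, 122, 121]), (157, [118, 119, 117]), (158, [113, 93, 93]), (159, [139, 64, 60]), (160, [161, 49, 41]), (161, [159, 47, 40]), (162, [150, 90, 82]), (163, [166, 151, 142]), (164, [179, 179, 169]), (165, [182, 184, 174]), (166, [175, 178, 168]), (16
[... 157 characters left out ...]
5]), (174, [129, 106, 78]), (175, [140, 116, 80])]
275 [(150, [63, 61, 62]), (151, [95, 96, 94]), (152, [114, 115, 112]), (153, [119, 120, 121]), (154, [121, 121, 121]), (155, [125, 127, 125]), (156, [124, 124, 122]), (157, [122, 124, 124]), (158, [123, 126, 124]), (159, [117, 119, 117]), (160, [116, 97, 96]), (161, [139, 65, 62]), (162, [160, 51, 43]), (163, [156, 41, 33]), (164, [152, 87, 81]), (165, [166, 150, 141]), (166, [181, 183, 172]), (167, [186, 189, 177]), (168, [179, 183, 173]), (169, [145, 148, 137]), (170, [120, 121, 116]), (171, [121, 122, 114]), (172, [121, 122, 111]), (173, [118, 109, 95]), (174, [120, 103, 81]), (175, [130, 107, 79])]
[699.7  -2.2 140. ] [667.1  -2.9 140. ]
```

The pull sits about 28 mm ahead of the chest edge (26 mm when shut) and level with the closed lower pull. With the stop contact as well, it is shut.

```bash
python3 -c "
from rig import bot
print(bot.close_job())"
```

```text
the job is handed in; nothing more can be done
None
```

I put the block plane flat in the wide bay, pushed the top drawer shut against its stop, and handed the job in at about 20 s; the hand-in returned no verdict.

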